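# Thread the orange spring onto the orange bouncer stand

## Task

On the toy shop's demo table, rebuild the orange bouncer: thread the orange coil spring over the upright rod of the orange stand and lower it gently all the way down until it rests upright on the orange base, twisting it slightly if the coils snag, then let go. Do not let it drop down the rod, and leave the teal spring where it stands.

Things in the scene. Friction and masses are not known exactly. Their poses are not given: they have to be found in the camera images.
- orange_spring_mid (a point): Centre (half-way up, on the axis) of the loose orange coil spring, standing upright on the table: 70 mm tall, 46 mm outer and 36 mm inner diameter (34 mm at the narrowest), 5 mm wire, 4 open turns with a flat closed ring at each end, 84 to 168 g, stiff enough not to compress in handling. z points up along the coil's axis; yaw has no importance. Centre 35 mm above the spring's foot.
- orange_stand_rod_tip (a point): Top of the upright steel rod of the orange stand, on the rod's axis. The rod is 22 mm in diameter and stands 65 mm above the base; its uppermost 17 mm narrow to a rounded tip. The base is a flat round orange disc, 100 mm in diameter and 18 mm thick, screwed to the table, so the tip is 83 mm above the table. The fully seated spring has its foot on the disc, its centre 30 mm below this point, and stands 5 mm taller than the rod. z points up.
- teal_spring_mid (a point): Centre of the loose teal spring, same size and shape as the orange one, standing upright on the table; to be left alone.
- teal_stand_rod_tip (a point): Top of the rod of the teal stand, same size and shape as the orange stand, also screwed down; to be left empty.
Not all that is in view belongs to the job. What is shaped like the part that bears orange_stand_rod_tip but purple or white is not meant.

How it is judged (in metres and radians):
At the end, for the whole second after the job is handed in: The orange spring is around the orange stand's rod, its centre within 12 mm of the rod's axis and at least 24 mm below the rod's tip (foot within 6 mm of the base), upright within 10 degrees, at rest and released (horizontal distance between orange_spring_mid and orange_stand_rod_tip below 0.012 m and z of orange_spring_mid in the frame of orange_stand_rod_tip below -0.024 m and angle between orange_spring_mid's own z axis and vertical below 0.18 rad and linear speed of orange_spring below 0.03 m/s and contact force between the fingers and orange_spring below 0.1 N); the robot touches nothing.
It fails at once if the orange spring drops down the rod (faster than 0.5 m/s) instead of being lowered (horizontal distance between orange_spring_mid and orange_stand_rod_tip below 0.02 m and z of orange_spring_mid in the frame of orange_stand_rod_tip below 0.035 m and linear speed of orange_spring above 0.5 m/s).
It fails at once if the teal spring is moved more than 30 mm (distance of teal_spring_mid from where it was at the start of the episode above 0.03 m).
It also fails if it takes over 42 s, if anything falls off the work surface, if the arm or the gripper's body presses on something with over 40 N, if the wrist force passes 120 N, or if a joint passes its speed limit or range.

## Robot

A 7-joint arm with a two-finger parallel gripper is mounted at the origin on the work surface. World frame = base frame: x ahead of the robot, y to its left, z up, the work surface at z = 0. Lengths are in mm, angles in rad, forces in N, time in s.
With the tool pointing down it reaches from about 400 to 850 mm from the base axis. Payload 4.5 kg.
Tool frame: the origin (TCP) lies between the finger pads; the fingertips stand 25 mm ahead of it and the grasp point (between the pads) lies 6 mm ahead of it (bot.nose_length is the distance from the TCP to the fingertips, in mm); y points along the fingers, z is the direction in which the jaws open and shut, and the axes are right-handed (so a half turn about y gives the same grasp; the last joint's range is limited). The gripper opens to 85 mm and grips with 20 to 120 N. Pads are 22 mm wide; open, the fingers measure 114 mm over their backs; the gripper's body (76 mm by 85 mm) begins 54 mm behind the grasp point. The pads swing forward as they close: fully open they stand 13 mm farther back than shut.
Start: joints at [1.271, 0.689, -0.195, 1.565, 0.157, 0.902, -0.215], TCP at [204.801, -590.515, 256.317] pointing down, gripper open.
Joint ranges: [-3.01, 3.01], [-0.46, 2.08], [-1.47, 1.51], [0.13, 2.56], [-1, 4.14], [0.04, 2.09], [-2.66, 2.66]. Speed limits (rad/s): [2.57, 2.57, 3.14, 3.14, 3.14, 3.14, 3.14].

## Interface

Orientations are given as a unit quaternion [x, y, z, w].
In Python, from bench import telemetry, vision, workorder, bot gives the robot as it stands. The module is installed in compiled form; this text tells all that it offers.
- The arm moves only by the tool move_arm, never from a script. Its argument "rows" is a list of rows, each an object of numbers: "rx", "ry", "rz": the turn, a rotation vector about the tool's x, y, z in rad; "x", "y", "z": the shift along the tool's x, y, z in cm; "hand": the gripper command: -1 is shut, 1 is fully open, values between are in proportion. A call has 1 to 5 rows; each row is the pose to reach, as a shift and turn from the pose commanded when the call began, along the tool's axes at that moment; what a row does not reach only later rows make up. A row lasts 1/10 s, in which the tool goes at most 50 mm and 8.59 degrees, less where a joint would pass 70% of its speed; a pose out of reach is approached as far as the arm can. A call with a gripper value outside its range is refused whole. The fingers move at their own pace and stop on an object; "grip_force" is the grip in N (left out, the last holds). Time passes only in rows, so rows that repeat a pose let the fingers close. It gives the time, the measured TCP pose, the force and the opening at its end, in the units of the state.
- telemetry.observe(): the state, without advancing time (a new reading comes with each control period).
- vision.grab_frame(name): name is "scene" or "side" or "wrist"; returns a dict with "frame" (400x640x3 uint8, red, green, blue), "z_map" (400x640 float32, mm along the optical axis (not along the pixel's ray), 0 where there is no reading), "intrinsics" (3x3 intrinsics, pixels), "rvec" (rotation vector, rad) and "tvec" (3), from world to camera coordinates, as OpenCV has them. Camera axes: x right, y down, z forward; pixel columns grow to the right and rows downward; lengths in mm; the calibration is good to about 2 mm. The wrist camera is an equidistant fisheye: a pixel r from the principal point sees the ray r / f radians off the axis. A picture is of the moment at which its call begins.
- workorder.finish_job(): hands the job in, once; it reports no verdict.
The state is a dict: "time": time; "qpos": joint angles; "qd": joint speeds; "effort": joint torques, N m; "tcp_pos": TCP position; "tcp_rot": TCP orientation; "wrist_force": force on the tool from outside, world axes, zero at the start; "wrist_torque": the same for the moment, N m; "width": finger opening in mm.
Only numpy, scipy, OpenCV 4.12 (cv2) and the standard library are available. Lean on these libraries where they do the work, as an engineer would, in place of code of your own. Each camera call takes 0.05 s, during which the arm holds its last target. There are 200 camera calls.

## Working session

There is one attempt and no reset: what is moved stays moved. The work goes in short steps, Python scripts to look and compute and a tool call to move; the robot and the scene stay as the last step left them, time stands still between calls to the robot, and variables do not carry over. Pictures are saved under pics/ and viewed, about 8 in all and at most 12, crops included, and the job is handed in when it is done.

Besides the shell and the picture viewer there is one more tool, called after ">>>" as name([rows], argument=value, ...), one row to a line, values as JSON. move_arm: Moves the arm, as the interface text tells. Its arguments: {"type":"object","properties":{"rows":{"type":"array","items":{"type":"object","properties":{"rx":{"type":"number"},"ry":{"type":"number"},"rz":{"type":"number"},"x":{"type":"number"},"y":{"type":"number"},"z":{"type":"number"},"hand":{"type":"number"}}}},"grip_force":{"type":"number"}},"required":["rows"]}

```bash
mkdir -p pics; cat > h.py <<'E'
import numpy as np, cv2
from scipy.spatial.transform import Rotation as R
from bench import telemetry, vision, workorder, bot
def grab(n,save=None):
    f=vision.grab_frame(n)
    if save: cv2.imwrite('pics/'+save,f['frame'][:,:,::-1])
    return f
def pts(f,fish=False):
    z=f['z_map'].astype(float);K=f['intrinsics'];h,w=z.shape
    u,v=np.meshgrid(np.arange(w),np.arange(h))
    a=(u-K[0,2])/K[0,0];b=(v-K[1,2])/K[1,1]
    if fish:
        r=np.hypot(a,b);s=np.where(r>1e-6,np.tan(np.minimum(r,1.5))/np.maximum(r,1e-9),1);a=a*s;b=b*s
    P=np.stack([a*z,b*z,z],-1)
    M=R.from_rotvec(np.ravel(f['rvec'])).as_matrix()
    W=(P-np.ravel(f['tvec']))@M
    W[z<=0]=np.nan
    return W
E
python3 - <<'E'
from h import *
s=telemetry.observe();print(s)
print(R.from_quat(s['tcp_rot']).as_matrix().round(3),bot.nose_length)
for n in('scene','side'):
    f=grab(n,n+'1.png');np.savez(n+'1.npz',**f)
a=cv2.imread('pics/scene1.png');b=cv2.imread('pics/side1.png')
cv2.imwrite('pics/both.png',cv2.resize(np.vstack([a,b]),(480,600)))
E
```

```text
{'time': 0.0, 'qpos': array([ 1.27081147,  0.69000334, -0.19448039,  1.56636403,  0.15730673,
        0.90249324, -0.21506687]), 'qd': array([ 7.81057667e-04,  6.17364267e-04, -9.87659009e-05, -8.85505901e-05,
        2.57037878e-04, -2.64455048e-04,  3.05299387e-04]), 'effort': array([ 9.04739477e-05, -5.39607275e+01, -1.26601361e+00, -1.58544195e+01,
        9.27638233e-03,  9.29612870e-03, -1.82408780e-05]), 'tcp_pos': array([ 204.49896281, -589.94944059,  255.46574735]), 'tcp_rot': array([-0.11766388,  0.69791876, -0.69663322,  0.11733193]), 'wrist_force': array([-0.10515707,  0.0319695 ,  0.02879443]), 'wrist_torque': array([-0.09619332, -0.02736177,  0.05160577]), 'width': 85.46478077194067}
[[-0.945 -0.001  0.328]
 [-0.328  0.002 -0.945]
 [ 0.    -1.    -0.002]] 25.0
```

View pics/scene1.png

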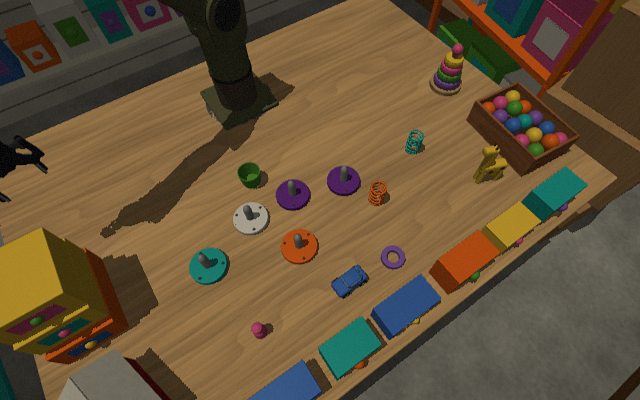

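View pics/side1.png

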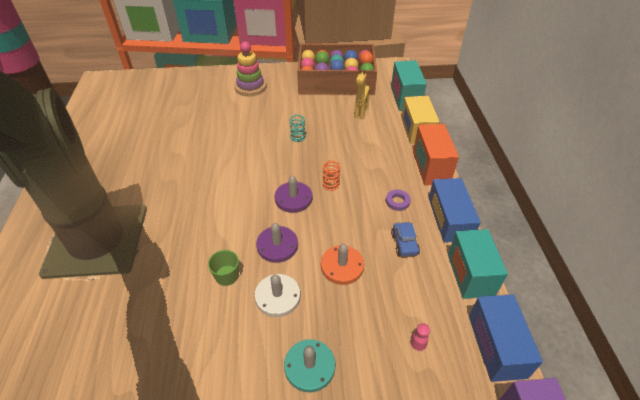

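In scene, the stands are teal (208,266), white (251,217), purple (293,193) and (344,180), and orange (299,245). The orange stand is the only one in the named colour. The springs are orange (377,192) and teal (414,142). In side, the orange spring is at (331,176) and the orange stand at (342,263). Next I measure both and check a crop.

```bash
python3 - <<'E'
from h import *
for n,sp,st in(('scene',(377,192),(299,245)),('side',(331,176),(342,263))):
    f=dict(np.load(n+'1.npz'));W=pts(f);hsv=cv2.cvtColor(f['frame'],cv2.COLOR_RGB2HSV)
    org=(hsv[...,0]<13)&(hsv[...,1]>170)&(hsv[...,2]>90)
    def box(c,r):
        m=np.zeros(org.shape,bool);m[c[1]-r:c[1]+r,c[0]-r:c[0]+r]=1;return m
    P=W[box(sp,24)&org];P=P[(P[:,2]>3)&(P[:,2]<80)]
    print(n,'spring',len(P),np.nanmedian(P,0),np.nanmin(P,0),np.nanmax(P,0))
    T=P[P[:,2]>60];print(' top',len(T),(np.nanmin(T,0)+np.nanmax(T,0))/2, [cv2.minEnclosingCircle(T[:,:2].astype(np.float32))])
    Q=W[box(st,30)&org];Q=Q[(Q[:,2]>12)&(Q[:,2]<24)]
    print(' base',len(Q),cv2.minEnclosingCircle(Q[:,:2].astype(np.float32)),np.nanmedian(Q,0))
    Q=W[box(st,30)];Q=Q[(Q[:,2]>65)&(Q[:,2]<95)];print(' tip',len(Q),np.nanmedian(Q,0),np.nanmax(Q[:,2]) if len(Q) else 0)
    Q=W[box(st,30)];Q=Q[(Q[:,2]>30)&(Q[:,2]<65)];print(' rod',len(Q),np.nanmedian(Q,0))
    print(' cam',-R.from_rotvec(np.ravel(f['rvec'])).as_matrix().T@np.ravel(f['tvec']))
# project guesses of all things (tall obstacles): teal spring & stands
f=dict(np.load('side1.npz'));W=pts(f)
for nm,u,v in(('tealspring',298,117),('purp1',293,182),('purp2',276,230),('white',277,280),('teal',309,352),('giraffe',361,80),('ring',398,193)):
    print(nm,np.nanmedian(W[v-2:v+3,u-2:u+3].reshape(-1,3),0).round())
a=cv2.imread('pics/scene1.png')[150:280,250:430]
cv2.imwrite('pics/crop.png',cv2.resize(a,None,fx=4,fy=4,interpolation=cv2.INTER_CUBIC))
E
```

```text
scene spring 195 [591.89461532 130.25296926  50.82044898] [569.084843   118.8345776    3.40793911] [612.99737441 163.74107699  74.04276733]
 top 76 [590.98499495 140.91747568  67.1548475 ] [((590.94384765625, 140.5445556640625), 23.238374710083008)]
 base 822 ((590.8482055664062, -127.43592834472656), 49.721126556396484) [ 597.35735919 -133.09983246   18.45078057]
 tip 55 [ 593.99216503 -127.72513933   76.82651015] 83.69354497515603
 rod 43 [ 598.54726345 -131.01359732   47.20379526]
 cam [ 945.46743913 -274.1990384   943.14342863]
side spring 187 [588.58894611 131.80301605  43.42692833] [569.46009319 119.36012318   3.17390458] [611.5445641  165.74447578  71.61630913]
 top 57 [590.50232865 142.02933163  66.03469059] [((591.3841552734375, 143.6031494140625), 23.010595321655273)]
 base 970 ((589.6561889648438, -124.71969604492188), 49.720848083496094) [ 585.48787536 -135.17374896   17.19493725]
 tip 75 [ 589.61224379 -128.44997993   75.5257035 ] 83.17108603339783
 rod 89 [ 588.29906839 -131.57256092   47.59599408]
 cam [ 490.59331496 -711.01695406  870.56916586]
tealspring [517. 450.   0.]
purp1 [489.  92.  71.]
purp2 [444. -59.  69.]
white [ 444. -197.   75.]
teal [ 500. -358.   77.]
giraffe [703. 408. 156.]
ring [764.  85.  13.]
```

View pics/crop.png

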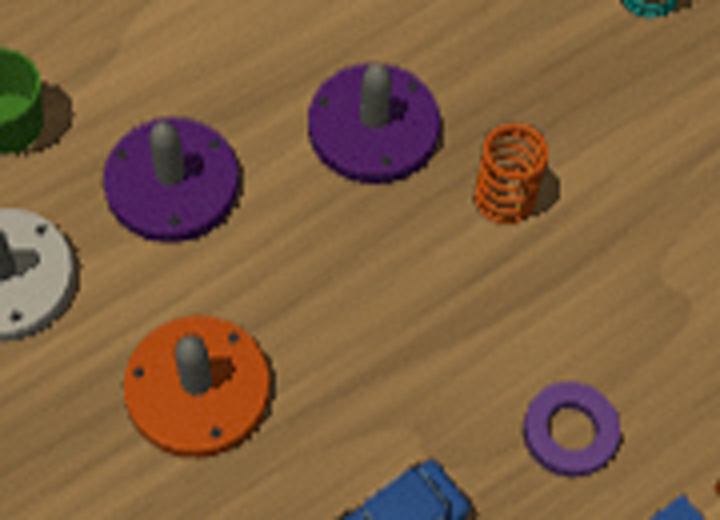

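The crop shows one orange stand, with its rod at crop (193,362), and one loose orange spring at (510,172). They sit at about spring (591,142) and stand (590,-126) in the world. I'm moving above the spring.

>>> move_arm([
  {"x": -3.8,"z": -2.6},
  {"x": -7.6,"z": -5.2},
  {"x": -11.4,"z": -7.8},
  {"x": -15.2,"z": -10.4},
  {"x": -19,"z": -13},
])

```text
$.rows[0]: bad value
```

>>> move_arm([
  {"x": -3.2,"z": -2.4},
  {"x": -6.4,"z": -4.8},
  {"x": -9.6,"z": -7.2},
  {"x": -12.8,"z": -9.6},
  {"x": -16,"z": -12},
])

```text
$.rows[0]: bad value
```

>>> move_arm([
  {"x": -3.4,"z": -3.4},
  {"x": -6.8,"z": -6.8},
  {"x": -10.2,"z": -10.2},
  {"x": -13.6,"z": -13.6},
  {"x": -17,"z": -17},
])

```text
$.rows[0]: bad value
```

>>> move_arm([
  {"x": -2.5,"z": -4,"y": 1},
  {"x": -5,"z": -8,"y": 2},
  {"x": -7,"z": -12,"y": 4},
  {"x": -8.5,"z": -14.5,"y": 5},
  {"x": -8.5,"z": -14.5,"y": 5},
])

```text
$.rows[0]: bad value
```

```bash
cat >> h.py <<'E'
def delta(t):
    s=telemetry.observe();M=R.from_quat(s['tcp_rot']).as_matrix()
    print('t',s['time'],'tcp',s['tcp_pos'].round(1),'w',round(s['width'],1),'F',s['wrist_force'].round(1),'tool cm',(M.T@(np.array(t)-s['tcp_pos'])/10).round(2))
    print(M.round(3).tolist())
E
python3 - <<'E'
from h import *
delta([591,142,46])
f=grab('wrist','w1.png');W=pts(f,True);print(f['intrinsics'])
hsv=cv2.cvtColor(f['frame'],cv2.COLOR_RGB2HSV)
org=(hsv[...,0]<13)&(hsv[...,1]>150)&(hsv[...,2]>70)
P=W[org];P=P[(abs(P[:,0]-591)<60)&(abs(P[:,1]-142)<60)&(P[:,2]>60)&(P[:,2]<80)]
print(len(P));print(cv2.minEnclosingCircle(P[:,:2].astype(np.float32)) if len(P) else 0)
E
```

```text
t 0.1 tcp [ 204.6 -590.   255.6] w 85.0 F [ 0.8  0.6 -0.8] tool cm [-60.5   21.04 -56.46]
[[-0.945, -0.001, 0.328], [-0.328, 0.002, -0.945], [0.0, -1.0, -0.002]]
[[309.70691629   0.         320.86772625]
 [  0.         309.70691629 200.02734296]
 [  0.           0.           1.        ]]
0
0
```

View pics/w1.png

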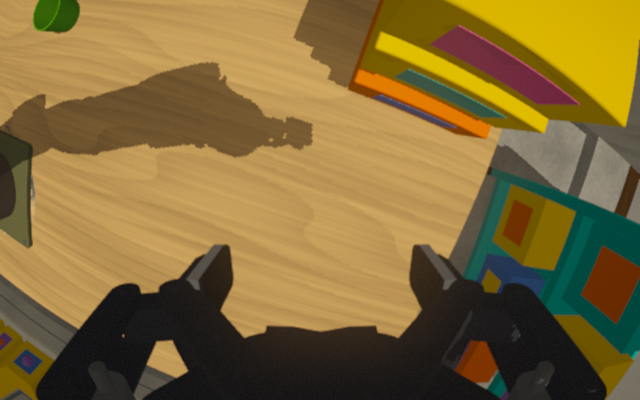

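The wrist view shows only bare table and the drawers, because the moves were refused. Every row apparently needs all the fields.

>>> move_arm([
  {"rx": 0,"ry": 0,"rz": 0,"x": -3.8,"y": 0,"z": -2.6,"hand": 1},
  {"rx": 0,"ry": 0,"rz": 0,"x": -7.6,"y": 0,"z": -5.2,"hand": 1},
  {"rx": 0,"ry": 0,"rz": 0,"x": -11.4,"y": 0,"z": -7.8,"hand": 1},
  {"rx": 0,"ry": 0,"rz": 0,"x": -15.2,"y": 0,"z": -10.4,"hand": 1},
  {"rx": 0,"ry": 0,"rz": 0,"x": -19,"y": 0,"z": -13,"hand": 1},
], grip_force=30)

```text
time: 0.65
tcp_pos: [342.5, -403.8, 256.2]
tcp_rot: [-0.117, 0.697, -0.697, 0.117]
wrist_force: [1.5, -0.1, 0.6]
width: 85.5
```

>>> move_arm([
  {"rx": 0,"ry": 0,"rz": 0,"x": -3.2,"y": 0,"z": -2.4,"hand": 1},
  {"rx": 0,"ry": 0,"rz": 0,"x": -6.4,"y": 0,"z": -4.8,"hand": 1},
  {"rx": 0,"ry": 0,"rz": 0,"x": -9.6,"y": 0,"z": -7.2,"hand": 1},
  {"rx": 0,"ry": 0,"rz": 0,"x": -12.8,"y": 0,"z": -9.6,"hand": 1},
  {"rx": 0,"ry": 0,"rz": 0,"x": -16,"y": 0,"z": -12,"hand": 1},
])

```text
time: 1.15
tcp_pos: [454.2, -238.1, 256.2]
tcp_rot: [-0.118, 0.697, -0.697, 0.117]
wrist_force: [1.4, -0.7, 0.3]
width: 85.1
```

>>> move_arm([
  {"rx": 0,"ry": 0,"rz": 0,"x": -3.4,"y": 0,"z": -3.4,"hand": 1},
  {"rx": 0,"ry": 0,"rz": 0,"x": -6.8,"y": 0,"z": -6.8,"hand": 1},
  {"rx": 0,"ry": 0,"rz": 0,"x": -10.2,"y": 0,"z": -10.2,"hand": 1},
  {"rx": 0,"ry": 0,"rz": 0,"x": -13.6,"y": 0,"z": -13.6,"hand": 1},
  {"rx": 0,"ry": 0,"rz": 0,"x": -17,"y": 0,"z": -17,"hand": 1},
])

```text
time: 1.65
tcp_pos: [558.9, -21.4, 256.2]
tcp_rot: [0.118, -0.697, 0.697, -0.117]
wrist_force: [1.4, -0.4, 0.8]
width: 85.4
```

>>> move_arm([
  {"rx": 0,"ry": 0,"rz": 0,"x": -2.5,"y": 1,"z": -4,"hand": 1},
  {"rx": 0,"ry": 0,"rz": 0,"x": -5,"y": 2,"z": -8,"hand": 1},
  {"rx": 0,"ry": 0,"rz": 0,"x": -7,"y": 4,"z": -12,"hand": 1},
  {"rx": 0,"ry": 0,"rz": 0,"x": -8.5,"y": 5,"z": -14.5,"hand": 1},
  {"rx": 0,"ry": 0,"rz": 0,"x": -8.5,"y": 5,"z": -14.5,"hand": 1},
])

```text
time: 2.15
tcp_pos: [589.9, 148.7, 204.3]
tcp_rot: [-0.121, 0.698, -0.695, 0.12]
wrist_force: [-0.5, -0.2, -0.3]
width: 85.6
```

```bash
python3 - <<'E'
from h import *
delta([591,142,46])
f=grab('wrist','w2.png');W=pts(f,True)
hsv=cv2.cvtColor(f['frame'],cv2.COLOR_RGB2HSV)
org=(hsv[...,0]<13)&(hsv[...,1]>150)&(hsv[...,2]>70)
P=W[org];P=P[(abs(P[:,0]-591)<80)&(abs(P[:,1]-142)<80)&(P[:,2]>60)&(P[:,2]<80)]
print(len(P));print(cv2.minEnclosingCircle(P[:,:2].astype(np.float32)) if len(P) else 0)
E
```

```text
t 2.15 tcp [589.9 148.7 204.3] w 85.6 F [-0.5 -0.2 -0.3] tool cm [ 0.1  15.82  0.74]
[[-0.942, -0.003, 0.336], [-0.336, 0.004, -0.942], [0.001, -1.0, -0.005]]
0
0
```

>>> move_arm([
  {"rx": 0,"ry": 0,"rz": 0,"x": 0,"y": 2,"z": 0,"hand": 1},
  {"rx": 0,"ry": 0,"rz": 0,"x": 0,"y": 4,"z": 0,"hand": 1},
  {"rx": 0,"ry": 0,"rz": 0,"x": 0,"y": 6,"z": 0,"hand": 1},
  {"rx": 0,"ry": 0,"rz": 0,"x": 0,"y": 6,"z": 0,"hand": 1},
  {"rx": 0,"ry": 0,"rz": 0,"x": 0,"y": 6,"z": 0,"hand": 1},
])

```text
time: 2.7
tcp_pos: [591.5, 140.1, 146.7]
tcp_rot: [0.117, -0.697, 0.698, -0.117]
wrist_force: [1.1, 0.9, 0.3]
width: 85.5
```

```bash
python3 - <<'E'
from h import *
delta([591,142,46])
f=grab('wrist','w3.png');W=pts(f,True)
print(np.nanpercentile(W[...,2],[5,50,95]))
M=R.from_rotvec(np.ravel(f['rvec'])).as_matrix();K=f['intrinsics']
for p in([591,142,70],[591,142,0]):
    c=M@np.array(p,float)+np.ravel(f['tvec']);th=np.arctan2(np.hypot(c[0],c[1]),c[2]);d=c[:2]/np.hypot(c[0],c[1])
    print(p,c.round(),K[:2,2]+K[0,0]*th*d)
E
```

```text
t 2.7 tcp [591.5 140.1 146.7] w 85.5 F [1.1 0.9 0.3] tool cm [-1.000e-02  1.007e+01 -2.100e-01]
[[-0.945, 0.0, 0.326], [-0.326, -0.001, -0.945], [0.0, -1.0, 0.001]]
[ -0.80015344   0.62575463 217.39313873]
[591, 142, 70] [ -2.  12. 205.] [317.53918485 218.18187862]
[591, 142, 0] [ -2.  -6. 272.] [318.27308023 193.05259583]
```

View pics/w3.png

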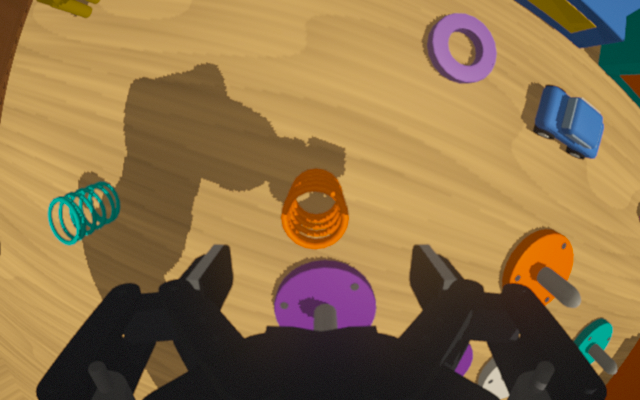

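The orange spring's top ring is centred near (315,216), against a predicted (317,218), and it lies between the jaws. I'll descend and grip.

>>> move_arm([
  {"rx": 0,"ry": 0,"rz": 0,"x": 0,"y": 2.5,"z": 0,"hand": 1},
  {"rx": 0,"ry": 0,"rz": 0,"x": 0,"y": 5,"z": 0,"hand": 1},
  {"rx": 0,"ry": 0,"rz": 0,"x": 0,"y": 7.5,"z": 0,"hand": 1},
  {"rx": 0,"ry": 0,"rz": 0,"x": 0,"y": 10,"z": 0,"hand": 1},
  {"rx": 0,"ry": 0,"rz": 0,"x": 0,"y": 10,"z": 0,"hand": 1},
])

```text
time: 3.25
tcp_pos: [590.0, 140.8, 44.7]
tcp_rot: [0.119, -0.697, 0.698, -0.116]
wrist_force: [-1.0, -0.1, 0.1]
width: 85.6
```

>>> move_arm([
  {"rx": 0,"ry": 0,"rz": 0,"x": 0,"y": 0,"z": 0,"hand": 0.4},
  {"rx": 0,"ry": 0,"rz": 0,"x": 0,"y": 0,"z": 0,"hand": 0.2},
  {"rx": 0,"ry": 0,"rz": 0,"x": 0,"y": 0,"z": 0,"hand": -1},
  {"rx": 0,"ry": 0,"rz": 0,"x": 0,"y": 0,"z": 0,"hand": -1},
  {"rx": 0,"ry": 0,"rz": 0,"x": 0,"y": 0,"z": 0,"hand": -1},
], grip_force=30)

```text
time: 3.75
tcp_pos: [592.6, 142.0, 48.2]
tcp_rot: [-0.116, 0.697, -0.697, 0.119]
wrist_force: [-0.4, 1.0, 5.5]
width: 44.2
```

>>> move_arm([
  {"rx": 0,"ry": 0,"rz": 0,"x": 0,"y": 0,"z": 0,"hand": -1},
  {"rx": 0,"ry": 0,"rz": 0,"x": 0,"y": 0,"z": 0,"hand": -1},
  {"rx": 0,"ry": 0,"rz": 0,"x": 0,"y": 0,"z": 0,"hand": -1},
  {"rx": 0,"ry": 0,"rz": 0,"x": 0,"y": -0.5,"z": 0,"hand": -1},
  {"rx": 0,"ry": 0,"rz": 0,"x": 0,"y": -1,"z": 0,"hand": -1},
])

```text
time: 4.25
tcp_pos: [591.3, 141.4, 57.0]
tcp_rot: [0.117, -0.697, 0.697, -0.118]
wrist_force: [0.6, -0.2, -1.6]
width: 43.6
```

>>> move_arm([
  {"rx": 0,"ry": 0,"rz": 0,"x": 0,"y": -1.5,"z": 0,"hand": -1},
  {"rx": 0,"ry": 0,"rz": 0,"x": 0,"y": -4,"z": 0,"hand": -1},
  {"rx": 0,"ry": 0,"rz": 0,"x": 0,"y": -7,"z": 0,"hand": -1},
  {"rx": 0,"ry": 0,"rz": 0,"x": 0,"y": -10,"z": 0,"hand": -1},
  {"rx": 0,"ry": 0,"rz": 0,"x": 0,"y": -11,"z": 0,"hand": -1},
])

```text
time: 4.75
tcp_pos: [593.1, 141.9, 170.3]
tcp_rot: [-0.115, 0.698, -0.697, 0.12]
wrist_force: [0.3, 0.0, -1.5]
width: 44.0
```

>>> move_arm([
  {"rx": 0,"ry": 0,"rz": 0,"x": 0.6,"y": 0,"z": 1.7,"hand": -1},
  {"rx": 0,"ry": 0,"rz": 0,"x": 1.6,"y": 0,"z": 4.5,"hand": -1},
  {"rx": 0,"ry": 0,"rz": 0,"x": 2.6,"y": 0,"z": 7.4,"hand": -1},
  {"rx": 0,"ry": 0,"rz": 0,"x": 3.6,"y": 0,"z": 10.3,"hand": -1},
  {"rx": 0,"ry": 0,"rz": 0,"x": 4.6,"y": 0,"z": 13.1,"hand": -1},
])

```text
time: 5.25
tcp_pos: [590.2, 1.2, 166.1]
tcp_rot: [0.118, -0.697, 0.697, -0.117]
wrist_force: [1.2, 0.1, -1.5]
width: 43.7
```

>>> move_arm([
  {"rx": 0,"ry": 0,"rz": 0,"x": 1,"y": 0,"z": 2.9,"hand": -1},
  {"rx": 0,"ry": 0,"rz": 0,"x": 2,"y": 0,"z": 5.7,"hand": -1},
  {"rx": 0,"ry": 0,"rz": 0,"x": 3,"y": 0,"z": 8.6,"hand": -1},
  {"rx": 0,"ry": 0,"rz": 0,"x": 3.8,"y": 0,"z": 11,"hand": -1},
  {"rx": 0,"ry": 0,"rz": 0,"x": 4.3,"y": 0,"z": 12.2,"hand": -1},
])

```text
time: 5.75
tcp_pos: [589.3, -130.2, 166.0]
tcp_rot: [0.117, -0.697, 0.698, -0.116]
wrist_force: [-0.6, -1.0, -1.3]
width: 43.9
```

>>> move_arm([
  {"rx": 0,"ry": 0,"rz": 0,"x": 0,"y": 0,"z": 0,"hand": -1},
  {"rx": 0,"ry": 0,"rz": 0,"x": 0,"y": 0,"z": 0,"hand": -1},
  {"rx": 0,"ry": 0,"rz": 0,"x": 0,"y": 0,"z": 0,"hand": -1},
  {"rx": 0,"ry": 0,"rz": 0,"x": 0,"y": 0,"z": 0,"hand": -1},
])

```text
time: 6.15
tcp_pos: [590.3, -124.6, 166.3]
tcp_rot: [-0.118, 0.697, -0.697, 0.119]
wrist_force: [-0.2, 0.0, -1.1]
width: 43.7
```

```bash
python3 - <<'E'
from h import *
delta([590.3,-126,168])
out=[]
for n in('scene','side'):
    f=grab(n,n+'2.png');np.savez(n+'2.npz',**f);W=pts(f);hsv=cv2.cvtColor(f['frame'],cv2.COLOR_RGB2HSV)
    org=(hsv[...,0]<13)&(hsv[...,1]>150)&(hsv[...,2]>60)
    m=org&(abs(W[...,0]-590)<60)&(abs(W[...,1]+126)<60)&(W[...,2]>105)&(W[...,2]<215)
    P=W[m];print(n,len(P),P.min(0).round(1),P.max(0).round(1))
    for lo in range(115,205,15):
        q=P[(P[:,2]>lo)&(P[:,2]<lo+15)]
        if len(q)>3: print(lo,len(q),((q.min(0)+q.max(0))/2).round(1),(q.max(0)-q.min(0)).round(1))
    M=R.from_rotvec(np.ravel(f['rvec'])).as_matrix();c=M@np.array([590,-126,120.])+np.ravel(f['tvec']);uv=(f['intrinsics']@c)[:2]/c[2];u,v=uv.astype(int)
    out.append(cv2.resize(f['frame'][v-50:v+50,u-50:u+50,::-1],(400,400),interpolation=cv2.INTER_CUBIC));print(u,v)
cv2.imwrite('pics/c2.png',np.hstack(out))
E
```

```text
t 6.15 tcp [ 590.3 -124.6  166.3] w 43.7 F [-0.2  0.  -1.1] tool cm [ 0.05 -0.17  0.14]
[[-0.944, 0.0, 0.33], [-0.33, 0.001, -0.944], [-0.0, -1.0, -0.001]]
scene 187 [ 570.9 -146.7  118.7] [ 612.6 -105.5  190.5]
115 45 [ 591.1 -127.   124.2] [40.3 39.2 11.1]
130 35 [ 592.1 -124.1  137.6] [38.1 35.2 14.7]
145 34 [ 593.1 -124.4  153.1] [37.7 34.  13.8]
160 31 [ 594.7 -124.4  167.4] [35.8 35.3 14.9]
175 40 [ 598.1 -123.2  182.5] [26.8 35.5 14.7]
295 228
side 308 [ 566.9 -147.7  118.6] [ 609.  -101.5  207.2]
115 79 [ 588.  -125.   124.2] [42.  43.7 11.4]
130 43 [ 579.6 -124.8  137.6] [25.6 44.2 14.7]
145 48 [ 586.6 -124.6  152.5] [37.3 46.3 14.9]
160 43 [ 582.3 -124.7  167.5] [28.5 43.1 14.9]
175 94 [ 584.8 -125.1  182.3] [34.6 44.7 14.3]
343 234
```

View pics/c2.png

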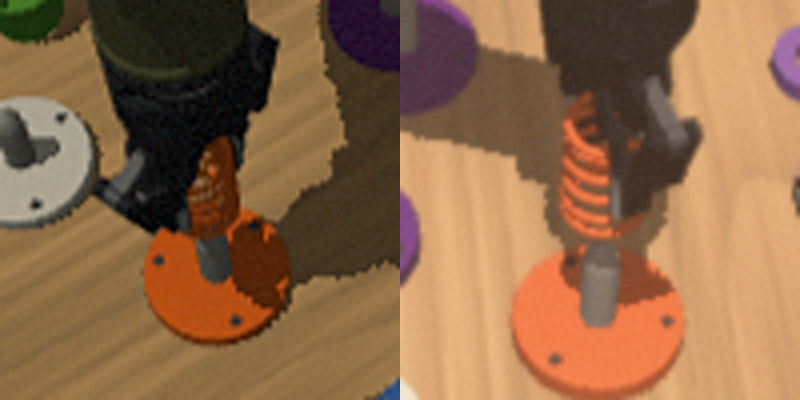

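In both crops the spring hangs upright with its foot at about z=119, directly over the orange rod and centred within about 2 mm. I'll lower it slowly.

>>> move_arm([
  {"rx": 0,"ry": 0,"rz": 0,"x": 0,"y": 0.6,"z": 0,"hand": -1},
  {"rx": 0,"ry": 0,"rz": 0,"x": 0,"y": 1.3,"z": 0,"hand": -1},
  {"rx": 0,"ry": 0,"rz": 0,"x": 0,"y": 2,"z": 0,"hand": -1},
  {"rx": 0,"ry": 0,"rz": 0,"x": 0,"y": 2.7,"z": 0,"hand": -1},
  {"rx": 0,"ry": 0,"rz": 0,"x": 0,"y": 3.3,"z": 0,"hand": -1},
])

```text
time: 6.75
tcp_pos: [589.8, -126.7, 132.3]
tcp_rot: [-0.118, 0.697, -0.697, 0.117]
wrist_force: [0.2, 0.5, -1.6]
width: 44.0
```

>>> move_arm([
  {"rx": 0,"ry": 0,"rz": 0,"x": 0,"y": 0.5,"z": 0,"hand": -1},
  {"rx": 0,"ry": 0,"rz": 0,"x": 0,"y": 1,"z": 0,"hand": -1},
  {"rx": 0,"ry": 0,"rz": 0,"x": 0,"y": 1.5,"z": 0,"hand": -1},
  {"rx": 0,"ry": 0,"rz": 0,"x": 0,"y": 2,"z": 0,"hand": -1},
  {"rx": 0,"ry": 0,"rz": 0,"x": 0,"y": 2.3,"z": 0,"hand": -1},
])

```text
time: 7.25
tcp_pos: [590.0, -126.6, 109.8]
tcp_rot: [-0.118, 0.697, -0.697, 0.117]
wrist_force: [1.0, -0.6, -2.1]
width: 43.9
```

```bash
python3 - <<'E'
from h import *
delta([590.3,-126,64])
E
```

```text
t 7.25 tcp [ 590.  -126.6  109.8] w 43.9 F [ 1.  -0.6 -2.1] tool cm [-0.06  4.58 -0.05]
[[-0.945, -0.0, 0.328], [-0.328, 0.0, -0.945], [0.0, -1.0, -0.0]]
```

No contact so far, and the foot is about 20 mm below the tip. I'll continue down.

>>> move_arm([
  {"rx": 0,"ry": 0,"rz": 0,"x": 0,"y": 0.5,"z": 0,"hand": -1},
  {"rx": 0,"ry": 0,"rz": 0,"x": 0,"y": 1,"z": 0,"hand": -1},
  {"rx": 0,"ry": 0,"rz": 0,"x": 0,"y": 1.5,"z": 0,"hand": -1},
  {"rx": 0,"ry": 0,"rz": 0,"x": 0,"y": 2,"z": 0,"hand": -1},
  {"rx": 0,"ry": 0,"rz": 0,"x": 0,"y": 2.4,"z": 0,"hand": -1},
])

```text
time: 7.75
tcp_pos: [590.0, -126.7, 85.8]
tcp_rot: [-0.118, 0.697, -0.697, 0.117]
wrist_force: [-0.5, -1.3, -0.8]
width: 43.8
```

>>> move_arm([
  {"rx": 0,"ry": 0,"rz": 0,"x": 0,"y": 0.4,"z": 0,"hand": -1},
  {"rx": 0,"ry": 0,"rz": 0,"x": 0,"y": 0.8,"z": 0,"hand": -1},
  {"rx": 0,"ry": 0,"rz": 0,"x": 0,"y": 1.2,"z": 0,"hand": -1},
  {"rx": 0,"ry": 0,"rz": 0,"x": 0,"y": 1.5,"z": 0,"hand": -1},
  {"rx": 0,"ry": 0,"rz": 0,"x": 0,"y": 1.7,"z": 0,"hand": -1},
])

```text
time: 8.25
tcp_pos: [590.0, -126.7, 69.0]
tcp_rot: [0.118, -0.697, 0.697, -0.117]
wrist_force: [-0.4, -0.5, -1.4]
width: 44.0
```

>>> move_arm([
  {"rx": 0,"ry": 0,"rz": 0,"x": 0,"y": 0.1,"z": 0,"hand": -1},
  {"rx": 0,"ry": 0,"rz": 0,"x": 0,"y": 0.2,"z": 0,"hand": -1},
  {"rx": 0,"ry": 0,"rz": 0,"x": 0,"y": 0.2,"z": 0,"hand": -1},
])

```text
time: 8.55
tcp_pos: [590.1, -126.7, 67.3]
tcp_rot: [0.117, -0.697, 0.697, -0.117]
wrist_force: [0.5, 0.3, -2.1]
width: 43.6
```

>>> move_arm([
  {"rx": 0,"ry": 0,"rz": 0,"x": 0,"y": 0.1,"z": 0,"hand": -1},
  {"rx": 0,"ry": 0,"rz": 0,"x": 0,"y": 0.2,"z": 0,"hand": -1},
  {"rx": 0,"ry": 0,"rz": 0,"x": 0,"y": 0.2,"z": 0,"hand": -1},
])

```text
time: 8.85
tcp_pos: [590.3, -126.7, 66.3]
tcp_rot: [0.117, -0.697, 0.697, -0.118]
wrist_force: [-1.0, 0.2, 6.5]
width: 44.0
```

>>> move_arm([
  {"rx": 0,"ry": 0,"rz": 0,"x": 0,"y": 0.1,"z": 0,"hand": -1},
  {"rx": 0,"ry": 0,"rz": 0,"x": 0,"y": 0.1,"z": 0,"hand": -1},
])

```text
time: 9.05
tcp_pos: [590.4, -126.6, 66.1]
tcp_rot: [0.117, -0.697, 0.697, -0.118]
wrist_force: [-3.6, 1.9, 12.9]
width: 44.0
```

Contact force rose to 13 N at TCP z=66, where the foot is about level with the base. I'll ease the push and open slowly.

>>> move_arm([
  {"rx": 0,"ry": 0,"rz": 0,"x": 0,"y": -0.1,"z": 0,"hand": -1},
  {"rx": 0,"ry": 0,"rz": 0,"x": 0,"y": -0.1,"z": 0,"hand": 0.06},
  {"rx": 0,"ry": 0,"rz": 0,"x": 0,"y": -0.1,"z": 0,"hand": 0.12},
  {"rx": 0,"ry": 0,"rz": 0,"x": 0,"y": -0.1,"z": 0,"hand": 0.2},
  {"rx": 0,"ry": 0,"rz": 0,"x": 0,"y": -0.1,"z": 0,"hand": 0.35},
])

```text
time: 9.55
tcp_pos: [590.0, -126.7, 65.0]
tcp_rot: [0.118, -0.697, 0.697, -0.117]
wrist_force: [0.3, 0.9, -0.4]
width: 57.6
```

>>> move_arm([
  {"rx": 0,"ry": 0,"rz": 0,"x": 0,"y": 0,"z": 0,"hand": 0.5},
  {"rx": 0,"ry": 0,"rz": 0,"x": 0,"y": 0,"z": 0,"hand": 0.7},
  {"rx": 0,"ry": 0,"rz": 0,"x": 0,"y": 0,"z": 0,"hand": 1},
  {"rx": 0,"ry": 0,"rz": 0,"x": 0,"y": 0,"z": 0,"hand": 1},
  {"rx": 0,"ry": 0,"rz": 0,"x": 0,"y": 0,"z": 0,"hand": 1},
])

```text
time: 10.05
tcp_pos: [590.1, -126.7, 65.3]
tcp_rot: [0.117, -0.697, 0.697, -0.118]
wrist_force: [0.1, 0.0, -0.6]
width: 85.4
```

>>> move_arm([
  {"rx": 0,"ry": 0,"rz": 0,"x": 0,"y": -1,"z": 0,"hand": 1},
  {"rx": 0,"ry": 0,"rz": 0,"x": 0,"y": -3,"z": 0,"hand": 1},
  {"rx": 0,"ry": 0,"rz": 0,"x": 0,"y": -6,"z": 0,"hand": 1},
  {"rx": 0,"ry": 0,"rz": 0,"x": 0,"y": -9,"z": 0,"hand": 1},
  {"rx": 0,"ry": 0,"rz": 0,"x": 0,"y": -12,"z": 0,"hand": 1},
])

```text
time: 10.55
tcp_pos: [590.0, -126.7, 187.2]
tcp_rot: [0.117, -0.697, 0.697, -0.118]
wrist_force: [0.2, -0.1, -0.0]
width: 85.3
```

>>> move_arm([
  {"rx": 0,"ry": 0,"rz": 0,"x": 3,"y": -3,"z": 0,"hand": 1},
  {"rx": 0,"ry": 0,"rz": 0,"x": 7,"y": -4,"z": 0,"hand": 1},
  {"rx": 0,"ry": 0,"rz": 0,"x": 10,"y": -5,"z": 0,"hand": 1},
  {"rx": 0,"ry": 0,"rz": 0,"x": 10,"y": -5,"z": 0,"hand": 1},
  {"rx": 0,"ry": 0,"rz": 0,"x": 10,"y": -5,"z": 0,"hand": 1},
])

```text
time: 11.05
tcp_pos: [495.7, -159.8, 236.4]
tcp_rot: [0.117, -0.697, 0.698, -0.118]
wrist_force: [-0.3, 0.1, 0.2]
width: 85.4
```

```bash
python3 - <<'E'
from h import *
delta([590.3,-126,64])
out=[]
for n in('scene','side'):
    f=grab(n);W=pts(f);hsv=cv2.cvtColor(f['frame'],cv2.COLOR_RGB2HSV)
    org=(hsv[...,0]<14)&(hsv[...,1]>150)&(hsv[...,2]>60)
    P=W[org&(abs(W[...,0]-590)<50)&(abs(W[...,1]+126)<50)&(W[...,2]>24)&(W[...,2]<120)]
    T=P[P[:,2]>80];print(n,len(P),'maxz',np.sort(P[:,2])[-5:].round(1),'top',len(T),cv2.minEnclosingCircle(T[:,:2].astype(np.float32)) if len(T) else 0)
    M=R.from_rotvec(np.ravel(f['rvec'])).as_matrix();c=M@np.array([590,-126,50.])+np.ravel(f['tvec']);u,v=((f['intrinsics']@c)[:2]/c[2]).astype(int)
    out.append(cv2.resize(f['frame'][v-50:v+50,u-50:u+50,::-1],(400,400),interpolation=cv2.INTER_CUBIC))
cv2.imwrite('pics/c3.png',np.hstack(out))
E
```

```text
t 11.05 tcp [ 495.7 -159.8  236.4] w 85.4 F [-0.3  0.1  0.2] tool cm [-10.01  17.25  -0.12]
[[-0.945, 0.002, 0.327], [-0.327, -0.001, -0.945], [-0.002, -1.0, 0.001]]
scene 296 maxz [90.7 90.9 91.1 91.9 92.8] top 104 ((589.5799560546875, -129.71383666992188), 23.28670310974121)
side 378 maxz [89.7 89.7 89.8 89.8 90.8] top 129 ((589.0147705078125, -126.75749969482422), 23.026309967041016)
```

View pics/c3.png

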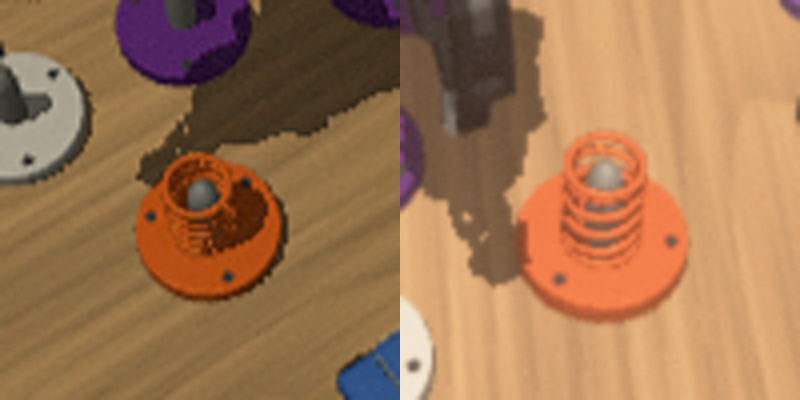

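Both crops show the spring upright around the rod and resting on the orange disc. Its top is at z≈89 mm (88 expected), about 2 mm off the axis, and the gripper is well clear.

```bash
python3 -c "
from h import *
print(workorder.finish_job())"
```

```text
the job is handed in; nothing more can be done
None
```

I threaded the orange spring over the orange stand's rod, lowered it slowly onto the base, let go and handed the job in about 11 s after the start. The hand-in reports no verdict.

- **Lowering:** the spring went down at no more than about 0.07 m/s on the rod. It met no resistance until it touched the base, where the push peaked at about 13 N, and it needed no twisting.
- **Last checks:** both cameras show the spring upright around the rod. Its top is at about 89–91 mm (88 mm when fully seated), and its centre is 2–3 mm off the rod's axis (the limit is 12 mm). The gripper was open, with its tool point about 100 mm to the side and 236 mm above the table, and the wrist force was near zero.
- **Not checked:** I did not measure the teal spring again at the end. The arm never went near it or the other stands.
- **Refused or disagreed:** my first four move calls were refused because the rows left out some fields, and nothing moved. The two cameras disagreed by about 3 mm, roughly in line with the stated calibration.

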